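# Unclamp a pump bracket from the sloping fixture and tray it

### The job

The angle bracket on the sloping drilling fixture is finished. Flip the toggle clamp's arm up past centre until it stands fully open and stays there, lift the bracket out of the fixture, and set it down on its foot - do not drop it - in the grey tray that already holds one bracket like it. Leave the clamp open and do not knock the other things on the bench about.

Things in the scene. Friction and masses are not known exactly. Their poses are not given: they have to be found in the camera images.
- fixture: Blue welded stand fixed to the bench, base plate 190 x 200 mm. Origin: near the centre of its underside on the bench; x points up the slope (level, away from the robot at yaw 0), z up. Always stands on the bench; only place and yaw vary.
- nest: Steel tooling plate of the fixture, 160 (x) x 210 (y, from -115 to +95 mm) x 12 mm, sloping at 30 degrees, low edge towards the robot. Origin on its top face; x up the slope, y level to the left, z out of the plate. The bracket's foot lies flat on it at (0, -50, 0) mm, axes parallel, loosely stopped by three pins 8 mm across, 14 mm high at (-36, -84), (-36, -16) and (10, -103) mm.
- clamp_grip (a point): Middle of the round black grip (16 mm thick, 65 mm long) on the clamp's handle, at (-105, 0, 54) mm in the clamp base's frame while clamped, beyond the plate's left edge. The grip then lies along the base's x, its free end towards -x and 5 degrees farther off the plate, with 30 mm free beside and below it. Orientation: the handle's; clamped as the base's, it turns with the handle.
- clamp_base: Base of the steel toggle clamp on the plate, 74 x 44 mm; origin at (-8, 20, 0) mm of the nest; x points to the bracket (nest -y), z out of the plate. All moves in its plane y = 0. The arm (16 mm wide) reaches 82 mm along x; its rubber foot presses the middle of the bracket's foot. Open, arm and handle stand straight up from the base, x from -60 to 30 mm, up to 165 mm off the plate.
- clamp_arm (a joint): Clamp arm angle, rad: 0 clamped, 1.6 open (stop). Over-centre: the grip resists 5 to 10 N over the first 20 mm of lift, then goes lightly; friction keeps it where it is left. The grip's middle moves, in mm from clamped, (along the base's x, z): (4,21) (10,41) (17,58) (26,71) (39,79) (55,83) (74,82) (95,78) (105,74), 0.2 rad of handle swing each (last 0.1); arm angle there 0 .1 .31 .59 .85 1.07 1.26 1.43 1.52
- bracket: The clamped workpiece: plain aluminium angle bracket, 0.24 to 0.39 kg. Foot 64 (x) x 96 (y) x 8 mm, flange 8 mm thick at its +x end (x = 24 to 32 mm), 96 mm wide, rising to 82 mm above the underside, with a 40 mm round bore centred 37 mm up. Origin: centre of the foot's underside; z along the flange (30 degrees off vertical, towards the robot, while in the fixture).
- tray: Grey plastic tray fixed to the bench, 260 (x) x 160 (y) mm outside, 4 mm walls and floor, 42 mm high; it holds the done bracket. Origin: centre of its underside; its floor is 4 mm above that. It stands on the left or on the right of the fixture; the other side has a like tray with other parts.
- done_bracket: An identical bracket standing on its foot in the far (+x) half of the tray, centred about 70 mm from the tray's origin along its x; same frame as the bracket.
- bin: The other grey tray, same size and frame, holding a coupling hub and a pipe fitting; not for the bracket.
- hub: Toothed steel coupling hub, 54 mm across, 40 mm high, standing in the bin. Origin at its underside.
- fitting: Steel hexagon pipe fitting, 38 mm across, 52 mm high, standing in the bin. Origin at its underside.
- pump: Gear pump lying on the bench behind the fixture, about 150 x 92 x 112 mm. Origin at its underside.
- breather: Chromed tank breather cap, 80 mm across, 64 mm high, on the bench. Origin at its underside.
- wrench: Steel combination wrench, 190 mm long, lying flat on the bench.
- gauge: Round pressure gauge, 64 mm across, 28 mm thick, lying on its back on the bench behind the fixture.
- valve: Small dark valve block with a plug at either end, 120 x 46 x 40 mm, on the bench behind the fixture. Origin at its underside.

How it is judged:
By the outcome, as a careful person would: the job done as asked, in the order asked, and still so for the second after the job is handed in, with the robot touching nothing.
It also fails if it takes over 64 s, if anything falls off the work surface, if the arm or the gripper's body presses on something with over 40 N, if the wrist force passes 120 N, or if a joint passes its speed limit or range.

### The arm

A 7-joint arm with a two-finger parallel gripper is mounted at the origin on the work surface. World frame = base frame: x ahead of the robot, y to its left, z up, the work surface at z = 0. Lengths are in m, angles in rad, forces in N, time in s.
With the tool pointing down it reaches from about 0.35 to 0.9 m from the base axis. Payload 7.2 kg.
Tool frame: the origin (TCP) lies where the fingers leave the gripper's body, on its centre line; the fingertips stand 80 mm ahead of it and the grasp point (between the pads) lies 61 mm ahead of it (robot.grip_point_offset is the distance from the TCP to the grasp point, in m); z points along the fingers, y is the line along which they close (so a half turn about z gives the same grasp; the last joint's range is limited). The gripper opens to 88 mm and grips with 3 to 60 N. Pads are 20 mm wide; open, the fingers measure 115 mm over their backs; the gripper's body (75 mm by 178 mm) begins 61 mm behind the grasp point.
Start: joints at [1.172, 0.411, -0.013, 1.596, 0.006, 1.134, -0.082], TCP at [0.203, -0.591, 0.303] pointing down, gripper open.
Joint ranges: [-2.95, 2.95], [-0.29, 1.99], [-1.47, 1.44], [0.14, 2.54], [-1.03, 4.17], [0.13, 1.85], [-2.86, 2.86]. Speed limits (rad/s): [2.39, 2.39, 3.01, 3.01, 3.14, 3.14, 3.14].

### API

Orientations are given as a rotation vector (axis times angle).
In Python, from bench import robot gives the robot as it stands. The module is installed in compiled form; this text tells all that it offers.
- The arm moves only by the shell command python3 -m handwheel 'ROWS' [FORCE]. ROWS is JSON, a list of rows, each an object with "turn": the turn, a rotation vector about the tool's x, y, z in degrees, a list of three; "offset": the shift along the tool's x, y, z in m, a list of three; "claw": the opening, from 0 (shut) to 1 (fully open). A call has 1 to 20 rows; each row is the pose to reach, as a shift and turn from the pose commanded when the call began, along the tool's axes at that moment; what a row does not reach only later rows make up. A row lasts 1/10 s, in which the tool goes at most 50 mm and 8.59 degrees, less where a joint would pass 70% of its speed; a pose out of reach is approached as far as the arm can. A call with a gripper value outside its range is refused whole. The fingers move at their own pace and stop on an object; FORCE is the grip in N (left out, the last holds). Time passes only in rows, so rows that repeat a pose let the fingers close. It gives the time, the measured TCP pose, the force, the opening and the grip force at its end, in the units of the state.
- robot.observe(): the state, without advancing time (a new reading comes with each control period).
- robot.snapshot(name): name is "scene" or "top" or "wrist"; returns (picture, depth): 400x640x3 uint8, red, green, blue; 400x640 float32, m along the optical axis (not along the pixel's ray), 0 where there is no reading.
- robot.camera_model(name): a dict with "camera_matrix" (3x3 intrinsics, pixels), "R" (3x3) and "t" (3): a world point X has camera coordinates R X + t. Camera axes: x right, y down, z forward; pixel columns grow to the right and rows downward; lengths in m; the calibration is good to about 2 mm. A picture is of the moment at which its call begins: read the wrist's pose just before it. camera_model takes no time and is no camera call; for the wrist camera it gives the pose at the moment of the call.
- robot.job_done(): hands the job in; it is judged then, once.
Trained networks look in the newest picture that a camera, given by its name, has taken for a name from the list of things; names that differ only in an ending like _2 or _b are one class to them, and where a whole thing is asked for, a point or a joint stands for the part that bears it (a point fixed in the world has none). Each returns a list of dicts, best first, with "p" (0 to 1); they miss things now and then, are a little off and sometimes report something else, mostly with a low value. They report only what shows in the picture. A call takes as long as a camera call.
- robot.look_for(camera, target): "pixel" ([row, column] in pixels, amid what is visible of it).
The state is a dict: "clock": time; "qpos": joint angles; "dq": joint speeds; "joint_efforts": joint torques, N m; "ee_pos": TCP position; "orientation": TCP orientation; "ft_force": force on the tool from outside, world axes, zero at the start; "ft_torque": the same for the moment, N m; "width": finger opening in m; "grip_force": force on a finger pad.
Only numpy, scipy, OpenCV 4.12 (cv2) and the standard library are available. Lean on these libraries where they do the work, as an engineer would, in place of code of your own. Each camera call takes 0.05 s, during which the arm holds its last target. There are 200 camera calls.

## Working session

There is one attempt and no reset: what is moved stays moved. The work goes in short steps, Python scripts to look and compute and a shell command to move; the robot and the scene stay as the last step left them, time stands still between calls to the robot, and variables do not carry over. Pictures are saved under pics/ and viewed, at most 10 in all, crops included, and the job is handed in when it is done.

```bash
mkdir -p pics
cat > h.py <<'E'
import numpy as np, cv2
from scipy.spatial.transform import Rotation as R
from bench import robot
def unproj(cam, px, d, cm=None):
    cm = cm or robot.camera_model(cam); K=np.array(cm["camera_matrix"])
    r,c=px; v=np.linalg.inv(K)@np.array([c,r,1.0])*d
    return np.array(cm["R"]).T@(v-np.array(cm["t"]))
def cloud(cam,dep):
    cm=robot.camera_model(cam); K=np.array(cm["camera_matrix"])
    rr,cc=np.mgrid[0:400,0:640]
    v=np.stack([(cc-K[0,2])/K[0,0],(rr-K[1,2])/K[1,1],np.ones_like(rr)],-1)*dep[...,None]
    return (v-np.array(cm["t"]))@np.array(cm["R"])
def save(n,p): cv2.imwrite("pics/"+n+".png",cv2.cvtColor(p,cv2.COLOR_RGB2BGR))
E
python3 - <<'E'
from h import *
np.set_printoptions(precision=3,suppress=True)
s=robot.observe(); print(s)
for cam in ("scene","top"):
    p,d=robot.snapshot(cam); save(cam+"0",p); np.save(cam+"0.npy",d)
    P=cloud(cam,d); np.save(cam+"0_P.npy",P); cm=robot.camera_model(cam); print(cam,np.array(cm["R"]),cm["t"],cm["camera_matrix"])
    for t in ("fixture","clamp_grip","clamp_base","bracket","done_bracket","tray","bin","nest","pump"):
        for o in robot.look_for(cam,t)[:2]:
            r,c=map(int,o["pixel"]); print(cam,t,r,c,round(o["p"],2),P[r,c] if d[r,c]>0 else None)
E
```

```text
{'clock': 0.0, 'qpos': array([ 1.172,  0.412, -0.013,  1.597,  0.006,  1.134, -0.082]), 'dq': array([ 0.002, -0.001,  0.   , -0.001,  0.   ,  0.001,  0.   ]), 'joint_efforts': array([  0.002, -58.795,   0.643, -29.107,  -0.054,   0.018,   0.   ]), 'ee_pos': array([ 0.203, -0.591,  0.302]), 'orientation': array([-3.097, -0.517,  0.001]), 'ft_force': array([-0.429,  1.289, -0.294]), 'ft_torque': array([ 0.004, -0.093,  0.03 ]), 'grip_force': 0.0, 'width': 0.08784246363506681}
scene [[-0.881  0.474  0.008]
 [ 0.273  0.52  -0.809]
 [-0.387 -0.711 -0.587]] [ 0.512 -0.102  1.252] [[376.581   0.    324.315]
 [  0.    376.581 201.194]
 [  0.      0.      1.   ]]
scene fixture 225 323 0.84 [0.647 0.114 0.099]
scene clamp_base 212 346 0.74 [0.571 0.089 0.092]
scene bracket 207 349 0.38 [0.558 0.082 0.098]
scene done_bracket 159 275 0.63 [ 0.6   -0.298  0.051]
scene done_bracket 213 366 0.31 [0.543 0.133 0.108]
scene tray 153 304 0.65 [ 0.464 -0.371  0.003]
scene tray 223 321 0.48 [0.649 0.107 0.1  ]
scene bin 290 438 0.88 [0.473 0.329 0.002]
scene bin 156 304 0.17 [ 0.474 -0.35   0.004]
scene 
[... 198 characters left out ...]
031]
 [-0.994 -0.008 -0.112]
 [ 0.112 -0.03  -0.993]] [-0.018  0.583  1.178] [[448.981   0.    326.001]
 [  0.    448.981 198.498]
 [  0.      0.      1.   ]]
top fixture 197 306 0.95 [0.581 0.039 0.084]
top clamp_grip 212 277 0.66 [0.54  0.111 0.109]
top clamp_base 201 296 0.56 [0.569 0.064 0.098]
top bracket 187 332 0.96 [ 0.601 -0.026  0.137]
top bracket 125 312 0.73 [0.784 0.025 0.042]
top done_bracket 206 440 0.7 [ 0.568 -0.33   0.011]
top tray 237 440 0.7 [ 0.482 -0.329  0.007]
top tray 203 435 0.52 [ 0.576 -0.316  0.013]
top bin 233 188 0.68 [0.49  0.359 0.005]
top nest 194 305 0.55 [0.591 0.042 0.07 ]
top pump 121 237 0.93 [0.778 0.22  0.092]
top pump 212 277 0.74 [0.54  0.111 0.109]
```

View pics/top0.png

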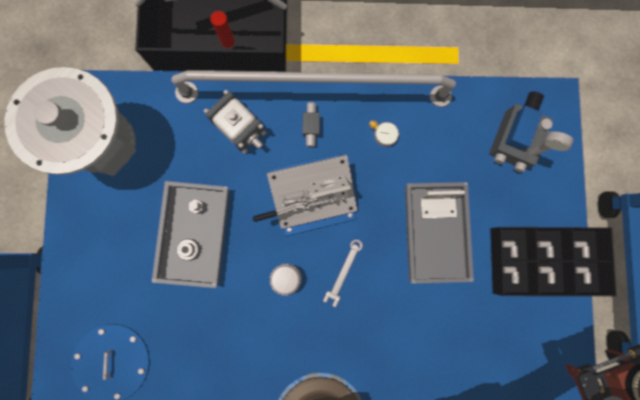

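View pics/scene0.png

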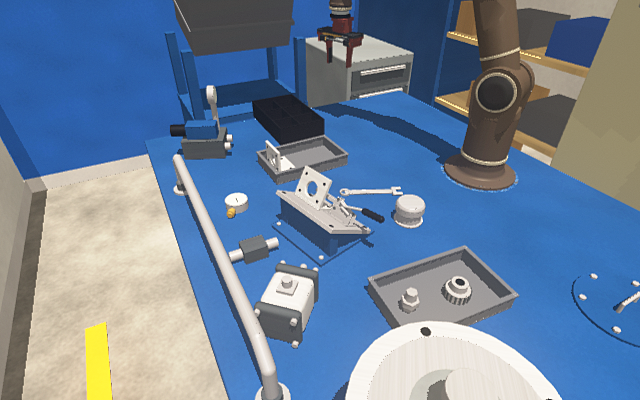

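The top view shows the fixture at centre (197,306) turned about 15° to the left, with the black grip at about (216,265). The tray with one bracket is on the right (232,440) and the bin is on the left (235,190). The scene view agrees. Next I estimate the plate pose and plan a wrist view.

```bash
cat >> h.py <<'E'
np.set_printoptions(precision=3,suppress=True)
def pose():
    s=robot.observe(); return np.array(s["ee_pos"]), R.from_rotvec(s["orientation"])
def rel(p,Rw):  # target world pose -> offset, turn in tool axes now
    p0,R0=pose(); print("offset",R0.inv().apply(np.array(p)-p0),"turn",np.degrees((R0.inv()*Rw).as_rotvec()))
def plate_fit(P,rgb=None,seed=(0.58,0.04)):
    Q=P.reshape(-1,3); m=(np.abs(Q[:,0]-seed[0])<.14)&(np.abs(Q[:,1]-seed[1])<.16)&(Q[:,2]>.02)&(Q[:,2]<.2); Q=Q[m]
    rng=np.random.default_rng(0); best=(0,)
    for _ in range(3000):
        a,b,c=Q[rng.integers(len(Q),size=3)]; n=np.cross(b-a,c-a); l=np.linalg.norm(n)
        if l<1e-5: continue
        n/=l; n*=np.sign(n[2])
        if abs(np.degrees(np.arccos(n[2]))-30)>5: continue
        k=np.abs((Q-a)@n)<.003
        if k.sum()>best[0]: best=(k.sum(),k)
    I=Q[best[1]]; c=I.mean(0); n=np.linalg.svd(I-c,full_matrices=False)[2][2]; n*=np.sign(n[2])
    return n,c,I
E
python3 - <<'E'
from h import *
for c in("top","scene"):
    P=np.load(c+"0_P.npy"); n,cc,I=plate_fit(P)
    print(c,len(I),n,np.degrees(np.arccos(n[2])),np.degrees(np.arctan2(-n[1],-n[0])),cc)
    ys=np.degrees(np.arctan2(-n[1],-n[0])); y=np.radians(ys)
    l=np.array([-np.sin(y),np.cos(y),0]); u=np.cross(l,n)
    print("y range",np.percentile((I-cc)@l,[0,2,98,100]),"x",np.percentile((I-cc)@u,[0,2,98,100]), "bench z",np.median(P[200:,250:330,2]))
p0,R0=pose(); cm=robot.camera_model("wrist"); Rc=np.array(cm["R"]); t=np.array(cm["t"])
print("cam in tool:",R0.inv().apply(-Rc.T@t-p0)); print(R0.as_matrix().T@Rc.T); print(cm["camera_matrix"]); print(R0.as_matrix())
E
```

```text
top 2666 [-0.483 -0.118  0.867] 29.848128295947387 13.7209165585282 [0.6   0.026 0.069]
y range [-0.111 -0.107  0.096  0.099] x [-0.088 -0.085  0.071  0.074] bench z 0.0007975133053309331
scene 930 [-0.479 -0.115  0.87 ] 29.544326375107552 13.54260648215227 [0.618 0.056 0.08 ]
y range [-0.13  -0.124  0.078  0.081] x [-0.114 -0.106  0.047  0.049] bench z 0.007088089837035216
cam in tool: [ 0.076 -0.    -0.082]
[[-0.001 -0.961 -0.278]
 [ 1.    -0.001 -0.001]
 [ 0.001 -0.278  0.961]]
[[319.507   0.    311.604]
 [  0.    319.507 198.824]
 [  0.      0.      1.   ]]
[[ 0.946  0.325 -0.   ]
 [ 0.325 -0.946 -0.   ]
 [-0.    -0.    -1.   ]]
```

Run:
```python
from h import *
y=np.radians(13.7); l=np.array([-np.sin(y),np.cos(y),0]); f=np.array([np.cos(y),np.sin(y),0])
rel([.555,.071,.354],R.from_matrix(np.stack([l,f,[0,0,-1]],1)))
```

```text
offset [ 0.548 -0.512 -0.051] turn [ -0.      0.    -84.743]
```

```bash
python3 -m handwheel '[{"turn":[0,0,-85],"offset":[0.548,-0.512,-0.051],"claw":0.6},{"turn":[0,0,-85],"offset":[0.548,-0.512,-0.051],"claw":0.6},{"turn":[0,0,-85],"offset":[0.548,-0.512,-0.051],"claw":0.6},{"turn":[0,0,-85],"offset":[0.548,-0.512,-0.051],"claw":0.6},{"turn":[0,0,-85],"offset":[0.548,-0.512,-0.051],"claw":0.6},{"turn":[0,0,-85],"offset":[0.548,-0.512,-0.051],"claw":0.6},{"turn":[0,0,-85],"offset":[0.548,-0.512,-0.051],"claw":0.6},{"turn":[0,0,-85],"offset":[0.548,-0.512,-0.051],"claw":0.6},{"turn":[0,0,-85],"offset":[0.548,-0.512,-0.051],"claw":0.6},{"turn":[0,0,-85],"offset":[0.548,-0.512,-0.051],"claw":0.6},{"turn":[0,0,-85],"offset":[0.548,-0.512,-0.051],"claw":0.6},{"turn":[0,0,-85],"offset":[0.548,-0.512,-0.051],"claw":0.6},{"turn":[0,0,-85],"offset":[0.548,-0.512,-0.051],"claw":0.6},{"turn":[0,0,-85],"offset":[0.548,-0.512,-0.051],"claw":0.6},{"turn":[0,0,-85],"offset":[0.548,-0.512,-0.051],"claw":0.6},{"turn":[0,0,-85],"offset":[0.548,-0.512,-0.051],"claw":0.6},{"turn":[0,0,-85],"offset":[0.548,-0.512,-0.051],"claw":0.6},{"turn":[0,0,-85],"offset":[0.548,-0.512,-0.051],"claw":0.6}]'
python3 - <<'E'
from h import *
s=robot.observe(); print(s["clock"],s["qpos"],s["ee_pos"],s["dq"])
cm=robot.camera_model("wrist"); p,d=robot.snapshot("wrist"); save("w1",p); P=cloud("wrist",d); np.save("w1_P.npy",P)
n,cc,I=plate_fit(P); ya=np.arctan2(-n[1],-n[0]); l=np.array([-np.sin(ya),np.cos(ya),0]); u=np.cross(l,n)
a=(I-cc)@u; b=(I-cc)@l
print(len(I),n,np.degrees(np.arccos(n[2])),np.degrees(ya),cc,np.percentile(b,[0,1,99,100]),np.percentile(a,[0,1,99,100]))
for t in ("clamp_grip","clamp_base","bracket"):
    for o in robot.look_for("wrist",t)[:2]:
        r,c=map(int,o["pixel"]); print(t,r,c,round(o["p"],2),P[r,c])
E
```

```text
clock: 2.8
ee_pos: [0.5547, 0.0697, 0.3533]
orientation: [1.937, 2.474, -0.002]
ft_force: [-0.6, 0.1, -0.1]
width: 0.0527
grip_force: 0.0
2.8 [ 0.304  0.331 -0.662  1.657  0.215  1.228 -0.162] [0.555 0.07  0.353] [ 0.022 -0.009  0.003  0.005  0.001 -0.001 -0.003]
11237 [-0.485 -0.12   0.866] 29.97028523604334 13.892863771983826 [0.594 0.053 0.069] [-0.136 -0.132  0.073  0.075] [-0.089 -0.087  0.071  0.072]
clamp_grip 128 308 0.74 [0.537 0.123 0.114]
clamp_grip 257 333 0.33 [0.592 0.005 0.138]
clamp_base 170 314 0.64 [0.554 0.081 0.101]
bracket 357 270 0.72 [ 0.562 -0.235  0.027]
```

View pics/w1.png

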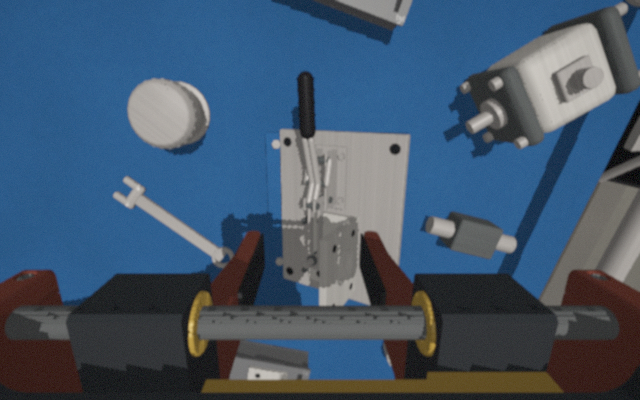

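The wrist view shows the black grip from (75,306) to (137,308), the plate at cols 280-410, the clamp arm lying over the bracket's foot near (240,315), and the grip 2 cm clear of everything around it.

```bash
cat >> h.py <<'E'
YA=np.radians(13.8); L=np.array([-np.sin(YA),np.cos(YA),0]); N=np.array([-.5*np.cos(YA),-.5*np.sin(YA),.866]); U=np.cross(L,N)
E
python3 - <<'E'
from h import *
P=np.load("w1_P.npy"); n,cc,I=plate_fit(P); im=cv2.imread("pics/w1.png")
a=(I-cc)@U; b=(I-cc)@L
O=cc+U*(np.percentile(a,.5)+np.percentile(a,99.5))/2+L*(np.percentile(b,99.5)-.095); print("nest",O)
C=O-.008*U+.02*L; g=C+.105*L+.054*N; print("base",C,"grip pred",g)
m=(im.max(2)<60); m[:, :270]=0; m[:,340:]=0; m[150:]=0
Q=P[m]; Q=Q[(Q[:,2]>.08)&(Q[:,2]<.2)]; D=Q-C
print(len(Q),"x",np.percentile(-D@L,[1,50,99]),"y",np.percentile(D@U,[1,50,99]),"z",np.percentile(D@N,[1,50,99]))
E
```

```text
nest [0.593 0.031 0.065]
base [0.581 0.049 0.061] grip pred [0.53  0.145 0.108]
921 x [-0.132 -0.104 -0.074] y [-0.005  0.004  0.008] z [0.052 0.059 0.064]
```

```bash
cat >> h.py <<'E'
O=np.array([.593,.031,.065]); C=O-.008*U+.02*L
def bp(x,y,z): return C-x*L+y*U+z*N   # clamp base coords -> world
def tool(th,sy=1): # tool z: th deg from -N towards +base x
    t=np.radians(th); z=-np.cos(t)*N-np.sin(t)*L; y=sy*U; return R.from_matrix(np.stack([np.cross(y,z),y,z],1))
E
python3 - <<'E'
from h import *
Rt=tool(45); z=Rt.as_matrix()[:,2]; g=bp(-.115,.001,.055); print(g,z)
for d in (.10,0): rel(g-z*(.061+d),Rt)
E
```

```text
[0.528 0.154 0.109] [ 0.512 -0.602 -0.612]
offset [ 0.202 -0.063  0.146] turn [-28.414 -43.902  11.8  ]
offset [ 0.132 -0.027  0.207] turn [-28.414 -43.902  11.8  ]
```

```bash
python3 -m handwheel '[{"turn":[-28.4,-43.9,11.8],"offset":[0.202,-0.063,0.06],"claw":0.46},{"turn":[-28.4,-43.9,11.8],"offset":[0.202,-0.063,0.06],"claw":0.46},{"turn":[-28.4,-43.9,11.8],"offset":[0.202,-0.063,0.06],"claw":0.46},{"turn":[-28.4,-43.9,11.8],"offset":[0.202,-0.063,0.06],"claw":0.46},{"turn":[-28.4,-43.9,11.8],"offset":[0.202,-0.063,0.146],"claw":0.46},{"turn":[-28.4,-43.9,11.8],"offset":[0.202,-0.063,0.146],"claw":0.46},{"turn":[-28.4,-43.9,11.8],"offset":[0.202,-0.063,0.146],"claw":0.46},{"turn":[-28.4,-43.9,11.8],"offset":[0.202,-0.063,0.146],"claw":0.46},{"turn":[-28.4,-43.9,11.8],"offset":[0.202,-0.063,0.146],"claw":0.46},{"turn":[-28.4,-43.9,11.8],"offset":[0.202,-0.063,0.146],"claw":0.46},{"turn":[-28.4,-43.9,11.8],"offset":[0.202,-0.063,0.146],"claw":0.46}]'
python3 - <<'E'
from h import *
Rt=tool(45); z=Rt.as_matrix()[:,2]; g=bp(-.115,.001,.055)
print(robot.observe()["qpos"]); rel(g-z*.061,Rt)
p,d=robot.snapshot("wrist"); save("w2",p)
E
```

```text
clock: 4.1
ee_pos: [0.4462, 0.2509, 0.2091]
orientation: [1.565, 1.594, -0.096]
ft_force: [-0.2, 0.3, 0.9]
width: 0.0404
grip_force: 0.0
[-0.616  0.565 -0.542  2.005  1.081  1.434 -1.763]
offset [ 0.001 -0.001  0.101] turn [-0.029 -0.144 -0.13 ]
```

View pics/w2.png

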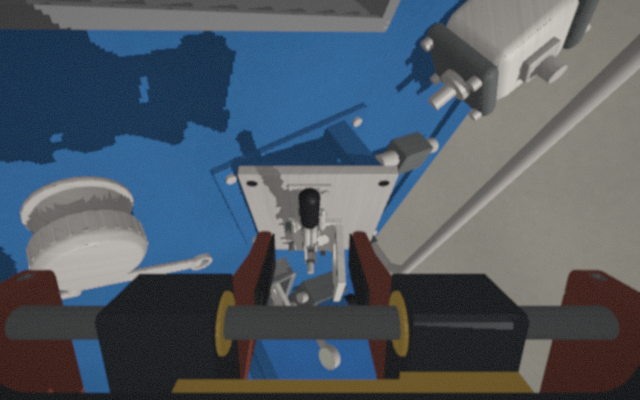

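The grip sits at (207,310), centred between the fingers. I'll advance and grasp it.

```bash
python3 -m handwheel '[{"turn":[0,0,0],"offset":[0.001,-0.001,0.04],"claw":0.46},{"turn":[0,0,0],"offset":[0.001,-0.001,0.07],"claw":0.46},{"turn":[0,0,0],"offset":[0.001,-0.001,0.101],"claw":0.46},{"turn":[0,0,0],"offset":[0.001,-0.001,0.101],"claw":0.46},{"turn":[0,0,0],"offset":[0.001,-0.001,0.101],"claw":0.46},{"turn":[0,0,0],"offset":[0.001,-0.001,0.101],"claw":0.05},{"turn":[0,0,0],"offset":[0.001,-0.001,0.101],"claw":0.05},{"turn":[0,0,0],"offset":[0.001,-0.001,0.101],"claw":0.05},{"turn":[0,0,0],"offset":[0.001,-0.001,0.101],"claw":0.05},{"turn":[0,0,0],"offset":[0.001,-0.001,0.101],"claw":0.05},{"turn":[0,0,0],"offset":[0.001,-0.001,0.101],"claw":0.05}]' 35
python3 - <<'E'
from h import *
from scipy.interpolate import CubicSpline
d=np.array([(0,0),(4,21),(10,41),(17,58),(26,71),(39,79),(55,83),(74,82),(95,78),(105,74),(114,69)])/1e3
f=np.array([0,.2,.4,.6,.8,1,1.2,1.4,1.6,1.7,1.8]); cs=CubicSpline(f,d)
p0,R0=pose(); print("now in base:",[-(p0+R0.as_matrix()[:,2]*.061-C)@L,(p0+R0.as_matrix()[:,2]*.061-C)@U,(p0+R0.as_matrix()[:,2]*.061-C)@N])
def gp(a): return np.array([-.105,.054])+cs(a)+.010*np.array([-np.cos(a+.087),np.sin(a+.087)])
for a in np.arange(0.1,1.86,.1):
    a=min(a,1.84); th=45-30*a/1.8; dg=gp(a)-gp(0); T=tool(th).as_matrix()[:,2]; T0=tool(45).as_matrix()[:,2]
    w=-dg[0]*L+dg[1]*N-.061*(T-T0)
    print(round(a,2),"turn",np.degrees((tool(45).inv()*tool(th)).as_rotvec()).round(1),"off",tool(45).inv().apply(w).round(3))
E
```

```text
clock: 5.25
ee_pos: [0.4962, 0.1927, 0.1448]
orientation: [1.561, 1.597, -0.096]
ft_force: [-1.3, 2.7, 2.1]
width: 0.015
grip_force: 35.0
now in base: [np.float64(-0.11707020062041727), np.float64(1.736029374613604e-05), np.float64(0.053536499518030065)]
0.1 turn [-0.   1.7  0. ] off [-0.011 -0.    -0.007]
0.2 turn [-0.   3.3  0. ] off [-0.023 -0.    -0.013]
0.3 turn [-0.  5. -0.] off [-0.035 -0.    -0.019]
0.4 turn [-0.   6.7  0. ] off [-0.047 -0.    -0.023]
0.5 turn [-0.   8.3  0. ] off [-0.058 -0.    -0.027]
0.6 turn [-0. 10. -0.] off [-0.069 -0.    -0.03 ]
0.7 turn [-0.  11.7  0. ] off [-0.08  -0.    -0.032]
0.8 turn [-0.  13.3  0. ] off [-0.09  -0.    -0.032]
0.9 turn [-0. 15.  0.] off [-0.1   -0.    -0.031]
1.0 turn [-0.  16.7 -0. ] off [-0.11  -0.    -0.028]
1.1 turn [-0.  18.3  0. ] off [-0.12  -0.    -0.023]
1.2 turn [-0. 20.  0.] off [-0.13  -0.    -0.017]
1.3 turn [-0.  21.7 -0. ] off [-0.139 -0.    -0.01 ]
1.4 turn [-0.  23.3  0. ] off [-0.147 -0.    -0.001]
1.5 turn [-0. 25.  0.] off [-0.156 -0.     0.009]
1.6 turn [-0.  26.7 -0. ] off [-0.164 -0.     0.02 ]
1.7 turn [-0.  28.3  0. ] off [-0.17  -0.     0.032]
1.8 turn [-0. 30.  0.] off [-0.175 -0.     0.043]
```

```bash
python3 -m handwheel '[{"turn":[0,0.8,0],"offset":[-0.005,0,-0.003],"claw":0.05},{"turn":[0,1.7,0],"offset":[-0.011,0,-0.007],"claw":0.05},{"turn":[0,2.5,0],"offset":[-0.017,0,-0.010],"claw":0.05},{"turn":[0,3.3,0],"offset":[-0.023,0,-0.013],"claw":0.05},{"turn":[0,4.2,0],"offset":[-0.029,0,-0.016],"claw":0.05},{"turn":[0,5,0],"offset":[-0.035,0,-0.019],"claw":0.05},{"turn":[0,5.8,0],"offset":[-0.041,0,-0.021],"claw":0.05},{"turn":[0,6.7,0],"offset":[-0.047,0,-0.023],"claw":0.05},{"turn":[0,8.3,0],"offset":[-0.058,0,-0.027],"claw":0.05},{"turn":[0,10,0],"offset":[-0.069,0,-0.030],"claw":0.05},{"turn":[0,11.7,0],"offset":[-0.080,0,-0.032],"claw":0.05},{"turn":[0,13.3,0],"offset":[-0.090,0,-0.032],"claw":0.05},{"turn":[0,13.3,0],"offset":[-0.090,0,-0.032],"claw":0.05}]' 35
```

```text
clock: 6.55
ee_pos: [0.4638, 0.1408, 0.2207]
orientation: [1.62, 1.773, 0.09]
ft_force: [-1.7, 5.3, 1.3]
width: 0.0153
grip_force: 35.0
```

Run:
```python
from h import *
r=R.from_euler('y',13.3,degrees=True); o0=np.array([-.090,0,-.032])
T=[(15,-.1,-.031),(16.7,-.11,-.028),(18.3,-.12,-.023),(20,-.13,-.017),(21.7,-.139,-.010),(23.3,-.147,-.001),(25,-.156,.009),(26.7,-.164,.02),(28.3,-.17,.032),(30,-.175,.043),(30.5,-.177,.048)]
for t,x,z in T: print(round(t-13.3,1), r.inv().apply(np.array([x,0,z])-o0))
```

```text
1.7 [-0.01   0.    -0.001]
3.4 [-0.02   0.    -0.001]
5.0 [-0.031  0.     0.002]
6.7 [-0.042  0.     0.005]
8.4 [-0.053  0.     0.01 ]
10.0 [-0.063  0.     0.017]
11.7 [-0.074  0.     0.025]
13.4 [-0.084  0.     0.034]
15.0 [-0.093  0.     0.044]
16.7 [-0.1    0.     0.053]
17.2 [-0.103  0.     0.058]
```

```bash
python3 -m handwheel '[{"turn":[0,1.7,0],"offset":[-0.010,0,-0.001],"claw":0.05},{"turn":[0,3.4,0],"offset":[-0.020,0,-0.001],"claw":0.05},{"turn":[0,5,0],"offset":[-0.031,0,0.002],"claw":0.05},{"turn":[0,6.7,0],"offset":[-0.042,0,0.005],"claw":0.05},{"turn":[0,8.4,0],"offset":[-0.053,0,0.010],"claw":0.05},{"turn":[0,10,0],"offset":[-0.063,0,0.017],"claw":0.05},{"turn":[0,11.7,0],"offset":[-0.074,0,0.025],"claw":0.05},{"turn":[0,13.4,0],"offset":[-0.084,0,0.034],"claw":0.05},{"turn":[0,15,0],"offset":[-0.093,0,0.044],"claw":0.05},{"turn":[0,16.7,0],"offset":[-0.1,0,0.053],"claw":0.05},{"turn":[0,16.7,0],"offset":[-0.1,0,0.053],"claw":0.05},{"turn":[0,16.7,0],"offset":[-0.1,0,0.053],"claw":0.05}]' 35
python3 - <<'E'
from h import *
p0,R0=pose(); g=p0+R0.as_matrix()[:,2]*.061-C; print(-g@L,g@U,g@N)
E
```

```text
clock: 7.75
ee_pos: [0.4873, 0.0305, 0.2253]
orientation: [1.675, 1.988, 0.335]
ft_force: [-0.4, 0.8, 0.3]
width: 0.0046
grip_force: 0.0
0.011069846685970152 -0.0009576032872834483 0.13129021400981314
```

Run:
```python
from h import *
p,d=robot.snapshot("scene"); save("s2",cv2.resize(p[120:300,230:460],None,fx=3,fy=3)); P=cloud("scene",d)
Q=P.reshape(-1,3)-C; x=-Q@L; y=Q@U; z=Q@N; m=(abs(y)<.014)&(x>-.17)&(x<.1)&(z>.03)&(z<.25)
print(m.sum()); H,_,_=np.histogram2d(z[m],x[m],bins=[np.arange(.03,.25,.01),np.arange(-.17,.1,.01)]); print(H[::-1].astype(int))
```

```text
1114
[[ 0  0  0  0  0  0  0  0  0  0  0  0 26  2 15 16  9  0  0  0  0  0  0  0
   0  0]
 [ 0  0  0  0  0  0  0  0  0  0  0  0 11 20  3  1  0  0  0  0  0  0  0  0
   0  0]
 [ 0  0  0  0  0  0  0  0  0  0  0  0  0 25  0  1  0  0  0  0  0  0  0  0
   0  0]
 [ 0  0  0  0  0  0  0  0  0  0  0  0 10 18  2  1  0  0  0  0  0  0  0  0
   0  0]
 [ 0  0  0  0  0  0  0  0  0  0  0  0 24  5  0  0  0  0  0  0  0  0  0  0
   0  0]
 [ 0  0  0  0  0  0  0  0  0  0  0  0  7  9  1  4  0  0  0  0  0  0  0  0
   0  0]
 [ 0  0  0  0  0  0  0  0  0  0  0  0  0  0  0 25  2  1  0  0  0  0  0  0
   0  0]
 [ 0  0  0  0  0  0  0  0  0  0  0  0  0  0  0 18  9  4  2  0  0  0  0  0
   0  0]
 [ 0  0  0  0  0  0  0  3  7  0  0  0  0  0  0  6 23  8  2  0  0  0  0  0
   0  0]
 [ 0  0  0  0  0  0  0 13 16  3  0  0  0  0  0  0 30 14  9  0  0  0  0  0
   0  0]
 [ 0  0  0  0  0  0  0  1 21 10  2  0  0  0  0  0 22 14 12  1  0  0  0  0
   0  0]
 [ 0  0  0  0  0  0  0  0  5 19  7  0  0  0  0  0 15 20 13  4  0  0  0  0
   0  0]
 [ 0  0  0  0  0  0  0  0  0 16 14  2  0  0  0  0  0 28 11  4  0  0  0  0
   0  0]
 [ 0  0  0  0  0  0  0  0  0  2 16  8  0  0  0  0  0  7  0  0  0  0  0  0
   0  0]
 [ 0  0  0  0  0  0  0  0  0  0  2 17  0  0  0  0  0  0  0  4  0  0  0  0
   0  0]
 [ 0  0  0  0  0  0  0  0  0  0  0 12  6  0  0  0  0  0  0  8  9 12  0  0
   0  0]
 [ 0  0  0  0  0  0  0  0  0  0  0  3 14  0  0  0  0  0  0  3 21  7  2  0
   0  0]
 [ 0  0  0  0  0  0  0  0  0  0  0  0 15  1  0  0  0  0  4 19 11  0  0  0
   0  0]
 [ 0  0  0  0  0  0  0  0  0  0  0  0 17  6  0  0  0  5 23  8  0  0  0  0
   0  0]
 [ 0  0  0  0  0  0  0  0  0  0  0  0 23  2  9  6  5 21  8  0  0  0  0  0
   0  0]
 [ 0  0  0  0  0  0  0  0  0  0  0  0 13  0 12 13 14  8  0  0  0  0  0  0
   0  0]]
```

View pics/s2.png

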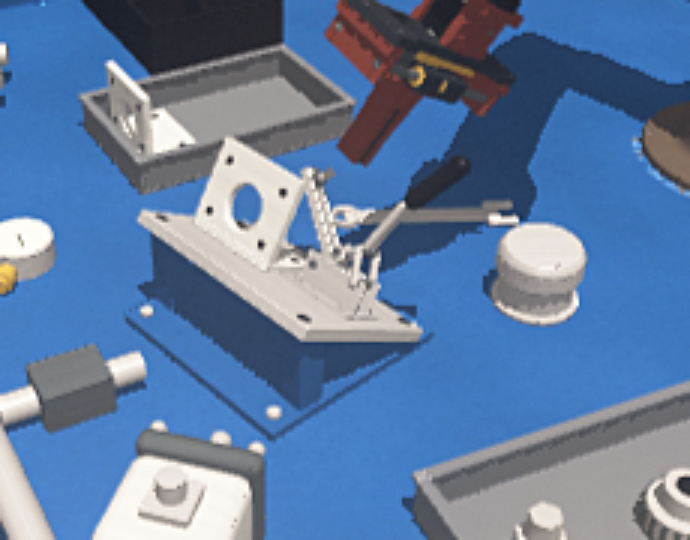

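The clamp is only half open: the handle slipped out and stands leaning left in the crop, its tip near (165,455). I'll go around it and push it from the left with closed fingertips.

Run:
```python
from h import *
Rt=tool(0)
for x,z in ((0.0,.215),(-.15,.215),(-.15,.115)): rel(bp(x,0,z+.08),Rt)
```

```text
offset [-0.032  0.    -0.1  ] turn [-0.057 14.959  0.071]
offset [ 0.113  0.001 -0.139] turn [-0.057 14.959  0.071]
offset [ 0.138  0.001 -0.042] turn [-0.057 14.959  0.071]
```

```bash
python3 -m handwheel '[{"turn":[0,5,0],"offset":[-0.01,0,-0.05],"claw":0},{"turn":[0,10,0],"offset":[-0.02,0,-0.1],"claw":0},{"turn":[0,15,0],"offset":[-0.032,0,-0.1],"claw":0},{"turn":[0,15,0],"offset":[-0.032,0,-0.1],"claw":0},{"turn":[0,15,0],"offset":[0.113,0.001,-0.139],"claw":0},{"turn":[0,15,0],"offset":[0.113,0.001,-0.139],"claw":0},{"turn":[0,15,0],"offset":[0.113,0.001,-0.139],"claw":0},{"turn":[0,15,0],"offset":[0.113,0.001,-0.139],"claw":0},{"turn":[0,15,0],"offset":[0.138,0.001,-0.042],"claw":0},{"turn":[0,15,0],"offset":[0.138,0.001,-0.042],"claw":0},{"turn":[0,15,0],"offset":[0.138,0.001,-0.042],"claw":0},{"turn":[0,15,0],"offset":[0.138,0.001,-0.042],"claw":0}]'
python3 - <<'E'
from h import *
p0,R0=pose(); g=p0+R0.as_matrix()[:,2]*.08-C; print(-g@L,g@U,g@N); print(R0.as_matrix()[:,0]@L)
rel(bp(-.009,0,.125+.08),tool(0))
E
```

```text
clock: 9.0
ee_pos: [0.4511, 0.1714, 0.2283]
orientation: [1.702, 2.178, 0.58]
ft_force: [-0.8, -0.4, -0.7]
width: 0.0007
grip_force: 0.0
-0.15043032759656658 -0.0009126923310180529 0.11358147915955391
0.9999931044454361
offset [-0.141  0.    -0.012] turn [-0.205 -0.153  0.148]
```

```bash
python3 -m handwheel '[{"turn":[0,0,0],"offset":[-0.012,0,0],"claw":0},{"turn":[0,0,0],"offset":[-0.024,0,0],"claw":0},{"turn":[0,0,0],"offset":[-0.036,0,0],"claw":0},{"turn":[0,0,0],"offset":[-0.048,0,0],"claw":0},{"turn":[0,0,0],"offset":[-0.06,0,-0.002],"claw":0},{"turn":[0,0,0],"offset":[-0.072,0,-0.004],"claw":0},{"turn":[0,0,0],"offset":[-0.084,0,-0.006],"claw":0},{"turn":[0,0,0],"offset":[-0.096,0,-0.008],"claw":0},{"turn":[0,0,0],"offset":[-0.108,0,-0.01],"claw":0},{"turn":[0,0,0],"offset":[-0.118,0,-0.012],"claw":0},{"turn":[0,0,0],"offset":[-0.127,0,-0.012],"claw":0},{"turn":[0,0,0],"offset":[-0.134,0,-0.012],"claw":0},{"turn":[0,0,0],"offset":[-0.134,0,-0.012],"claw":0}]'
python3 -m handwheel '[{"turn":[0,0,0],"offset":[-0.003,0,0],"claw":0},{"turn":[0,0,0],"offset":[-0.005,0,0],"claw":0}]'
python3 -m handwheel '[{"turn":[0,0,0],"offset":[-0.002,0,0],"claw":0},{"turn":[0,0,0],"offset":[-0.003,0,0],"claw":0}]'
```

```text
clock: 10.3
ee_pos: [0.4777, 0.0394, 0.2404]
orientation: [1.703, 2.176, 0.582]
ft_force: [-0.1, 0.0, 0.3]
width: 0.0005
grip_force: 0.0
clock: 10.5
ee_pos: [0.479, 0.035, 0.2406]
orientation: [1.7, 2.177, 0.583]
ft_force: [-0.0, 0.8, -0.7]
width: 0.0004
grip_force: 0.4
clock: 10.7
ee_pos: [0.48, 0.0315, 0.2407]
orientation: [1.701, 2.175, 0.583]
ft_force: [-0.7, 1.6, -0.6]
width: 0.0002
grip_force: 0.4
```

```bash
python3 -m handwheel '[{"turn":[0,0,0],"offset":[-0.002,0,0],"claw":0},{"turn":[0,0,0],"offset":[-0.004,0,0],"claw":0},{"turn":[0,0,0],"offset":[-0.004,0,0],"claw":0}]'
python3 - <<'E'
from h import *
p0,R0=pose(); g=p0+R0.as_matrix()[:,2]*.08-C; print(-g@L,g@U,g@N)
p,d=robot.snapshot("scene"); save("s3",cv2.resize(p[140:260,270:400],None,fx=5,fy=5))
E
```

```text
clock: 11.0
ee_pos: [0.4806, 0.0284, 0.2404]
orientation: [1.701, 2.177, 0.584]
ft_force: [-1.8, 6.2, -1.2]
width: 0.0001
grip_force: 2.9
-0.0045786375571262245 0.0005993092867198208 0.12682229670942077
```

View pics/s3.png

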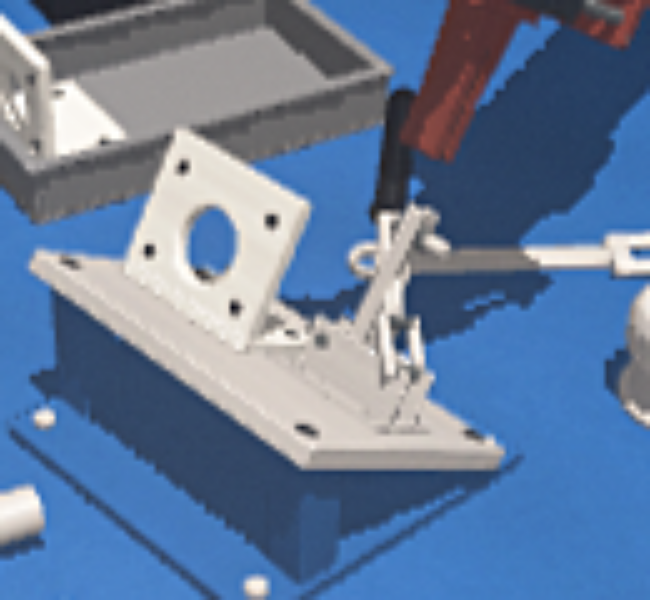

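The crop shows the handle standing at (200,392) and the arm raised off the bracket. Force is rising, so I'll give it a small extra push to check it is at the stop.

```bash
python3 -m handwheel '[{"turn":[0,0,0],"offset":[-0.002,0,0],"claw":0},{"turn":[0,0,0],"offset":[-0.003,0,0],"claw":0}]'
python3 - <<'E'
from h import *
p0,R0=pose(); g=p0+R0.as_matrix()[:,2]*.08-C; print(-g@L,g@U,g@N)
E
```

```text
clock: 11.25
ee_pos: [0.481, 0.027, 0.2403]
orientation: [1.699, 2.18, 0.586]
ft_force: [-2.9, 14.7, -1.7]
width: 0.0001
grip_force: 6.6
-0.00333785616801675 0.0005505678375630763 0.12670583272848085
```

The finger moved 1.2 mm for 3 mm commanded, at 15 N: the clamp is on its open stop. I'll retreat and measure the bracket and the tray.

```bash
python3 -m handwheel '[{"turn":[0,0,0],"offset":[0.02,0,0],"claw":0},{"turn":[0,0,0],"offset":[0.04,0,0],"claw":0},{"turn":[0,0,0],"offset":[0.04,0,-0.05],"claw":0.5},{"turn":[0,0,0],"offset":[0.04,0,-0.1],"claw":0.5},{"turn":[0,0,0],"offset":[0.04,0,-0.15],"claw":0.5},{"turn":[0,0,0],"offset":[0.0,0,-0.17],"claw":0.5},{"turn":[0,0,0],"offset":[0.0,0,-0.17],"claw":0.5},{"turn":[0,0,0],"offset":[0.0,0,-0.17],"claw":0.5}]'
python3 - <<'E'
from h import *
print(robot.observe()["qpos"])
def inb(P): D=P.reshape(-1,3)-O; return np.stack([D@U,D@L,D@N],1)
for cam in ("wrist","top","scene"):
    p,d=robot.snapshot(cam); save(cam+"4",p); P=cloud(cam,d); np.save(cam+"4_P.npy",P)
    q=inb(P); m=(q[:,2]>.015)&(q[:,2]<.12)&(q[:,1]>-.12)&(q[:,1]<-.005-0.008)&(q[:,0]>-.02)&(q[:,0]<.06)&(P.reshape(-1,3)[:,2]>.05)
    b=q[m]
    if len(b)>30: print(cam,"flange",len(b),"x",np.percentile(b[:,0],[1,10,50,90,99]),"y",np.percentile(b[:,1],[1,50,99]),"z",np.percentile(b[:,2],[1,50,99]))
    # tray rim
    Q=P.reshape(-1,3)
    m=(np.abs(Q[:,2]-.042)<.005)&(abs(Q[:,0]-.49)<.17)&(abs(Q[:,1]+.33)<.12); r=Q[m]
    print(cam,"rim",len(r),cv2.minAreaRect(r[:,:2].astype(np.float32)) if len(r)>20 else "")
    m=(Q[:,2]>.055)&(Q[:,2]<.1)&(abs(Q[:,0]-.55)<.15)&(abs(Q[:,1]+.33)<.09); k=Q[m]
    if len(k)>10: print(cam,"done flange",len(k),cv2.minAreaRect(k[:,:2].astype(np.float32)),"ztop",np.percentile(k[:,2],99))
    f=Q[(abs(Q[:,0]-.44)<.05)&(abs(Q[:,1]+.335)<.04)]; print(" floor z",np.median(f[:,2]) if len(f) else None)
E
```

```text
clock: 12.05
ee_pos: [0.4039, 0.006, 0.3796]
orientation: [1.697, 2.167, 0.585]
ft_force: [-0.2, -1.2, -0.7]
width: 0.043
grip_force: 0.0
[ 0.653 -0.293 -0.548  2.23  -0.492  0.704  0.632]
wrist flange 625 x [0.023 0.023 0.026 0.03  0.031] y [-0.094 -0.055 -0.014] z [0.016 0.081 0.083]
wrist rim 290 ((0.4973214268684387, -0.2628679871559143), (0.06484726816415787, 0.27113574743270874), 83.64203643798828)
wrist done flange 193 ((0.5941447615623474, -0.28752073645591736), (0.031148124486207962, 0.01025494746863842), 87.77954864501953) ztop 0.08545078222220553
 floor z None
top flange 428 x [0.023 0.025 0.031 0.032 0.033] y [-0.099 -0.057 -0.014] z [0.015 0.064 0.085]
top rim 1186 ((0.4957280158996582, -0.3193000257015228), (0.2667880058288574, 0.16808976233005524), 1.8117183446884155)
top done flange 158 ((0.5961992740631104, -0.32514065504074097), (0.008946172893047333, 0.09709509462118149), 2.6559793949127197) ztop 0.09099006249853121
 floor z 0.004081541928295276
scene flange 520 x [0.025 0.03  0.032 0.034 0.035] y [-0.096 -0.062 -0.013] z [0.016 0.055 0.08 ]
scene rim 493 ((0.4977549910545349, -0.3149641752243042), (0.26878538727760315, 0.1742059290409088), 2.0734493732452393)
scene done flange 146 ((0.5983084440231323, -0.31985199451446533), (0.010557153262197971, 0.09712613373994827), 1.825587511062622) ztop 0.08596333387913288
 floor z 0.0019579800532379893
```

View pics/wrist4.png

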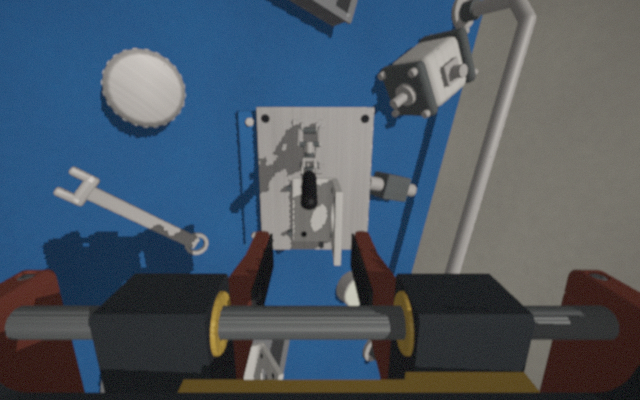

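The wrist view shows the clamp standing open (grip at (188,308)) and the bracket flange's edge at (225,337), in line with the plate pins. The tray origin is about (0.497,-0.317), yaw 2°, and the near half is free.

Run:
```python
from h import *
Rt=tool(-15); z=Rt.as_matrix()[:,2]; g=O+.028*U-.058*L+.070*N
for d in (.12,.06,0): rel(g-z*(.061+d),Rt)
```

```text
offset [-0.13   0.034  0.119] turn [ 0.055 14.905  0.431]
offset [-0.115  0.034  0.176] turn [ 0.055 14.905  0.431]
offset [-0.1    0.034  0.234] turn [ 0.055 14.905  0.431]
```

```bash
python3 -m handwheel '[{"turn":[0,15,0.4],"offset":[-0.05,0.034,0.0],"claw":0.45},{"turn":[0,15,0.4],"offset":[-0.1,0.034,0.02],"claw":0.45},{"turn":[0,15,0.4],"offset":[-0.13,0.034,0.05],"claw":0.45},{"turn":[0,15,0.4],"offset":[-0.13,0.034,0.119],"claw":0.45},{"turn":[0,15,0.4],"offset":[-0.13,0.034,0.119],"claw":0.45},{"turn":[0,15,0.4],"offset":[-0.115,0.034,0.176],"claw":0.45},{"turn":[0,15,0.4],"offset":[-0.115,0.034,0.176],"claw":0.45},{"turn":[0,15,0.4],"offset":[-0.115,0.034,0.176],"claw":0.45}]'
python3 - <<'E'
from h import *
Rt=tool(-15); z=Rt.as_matrix()[:,2]; g=O+.028*U-.058*L+.070*N
rel(g-z*(.061),Rt); print(robot.observe()["qpos"])
E
```

```text
clock: 13.0
ee_pos: [0.545, -0.0732, 0.2379]
orientation: [1.717, 2.348, 0.852]
ft_force: [-0.0, -0.2, 0.7]
width: 0.0398
grip_force: 0.0
offset [0.    0.004 0.059] turn [-0.137 -0.331 -0.296]
[ 0.554  0.305 -0.319  2.069 -0.752  0.587  1.169]
```

```bash
python3 -m handwheel '[{"turn":[0,0,-0.3],"offset":[0,0.003,0.02],"claw":0.45},{"turn":[0,0,-0.3],"offset":[0,0.003,0.04],"claw":0.45},{"turn":[0,0,-0.3],"offset":[0,0.003,0.059],"claw":0.45},{"turn":[0,0,-0.3],"offset":[0,0.003,0.059],"claw":0.45},{"turn":[0,0,-0.3],"offset":[0,0.003,0.059],"claw":0.45}]'
python3 - <<'E'
from h import *
Rt=tool(-15); z=Rt.as_matrix()[:,2]; g=O+.028*U-.058*L+.070*N
rel(g-z*(.061),Rt); print(robot.observe()["qpos"])
E
```

```text
clock: 13.5
ee_pos: [0.5723, -0.0528, 0.1935]
orientation: [1.706, 2.346, 0.849]
ft_force: [-0.9, -0.3, -0.2]
width: 0.0393
grip_force: 0.0
offset [ 0.002 -0.002  0.003] turn [ 0.078 -0.022  0.104]
[ 0.516  0.406 -0.354  2.065 -0.796  0.462  1.207]
```

```bash
python3 -m handwheel '[{"turn":[0,0,0],"offset":[0,-0.002,0.002],"claw":0.45},{"turn":[0,0,0],"offset":[0,-0.002,0.002],"claw":0.0},{"turn":[0,0,0],"offset":[0,-0.002,0.002],"claw":0.0},{"turn":[0,0,0],"offset":[0,-0.002,0.002],"claw":0.0},{"turn":[0,0,0],"offset":[0,-0.002,0.002],"claw":0.0},{"turn":[0,0,0],"offset":[0,-0.002,0.002],"claw":0.0}]' 50
python3 - <<'E'
from h import *
R0=pose()[1]; print("lift 80mm along N:",R0.inv().apply(.08*N), "then world up:",R0.inv().apply([0,0,1]))
E
```

```text
clock: 14.1
ee_pos: [0.5715, -0.0515, 0.1898]
orientation: [1.706, 2.347, 0.848]
ft_force: [-1.4, -0.0, 2.6]
width: 0.0083
grip_force: 50.0
lift 80mm along N: [ 0.021  0.    -0.077] then world up: [ 0.224  0.501 -0.836]
```

```bash
python3 -m handwheel '[{"turn":[0,0,0],"offset":[0.003,0,-0.01],"claw":0},{"turn":[0,0,0],"offset":[0.006,0,-0.024],"claw":0},{"turn":[0,0,0],"offset":[0.011,0,-0.039],"claw":0},{"turn":[0,0,0],"offset":[0.016,0,-0.058],"claw":0},{"turn":[0,0,0],"offset":[0.021,0,-0.077],"claw":0},{"turn":[0,0,0],"offset":[0.026,0,-0.096],"claw":0},{"turn":[0,0,0],"offset":[0.026,0,-0.096],"claw":0},{"turn":[0,0,0],"offset":[0.026,0,-0.096],"claw":0}]' 50
python3 - <<'E'
from h import *
p,d=robot.snapshot("scene"); save("s5",cv2.resize(p[100:260,230:430],None,fx=3.5,fy=3.5))
# bracket pose in tool: assumed at grasp
R0=pose()[1]; B=R.from_matrix(np.stack([U,L,N],1)); print("bracket rot in tool",np.degrees((R0.inv()*B).as_rotvec()))
# target
ty=np.radians(2.0); tx=np.array([np.cos(ty),np.sin(ty),0]); tl=np.array([-np.sin(ty),np.cos(ty),0])
b0=O-.05*L  # bracket origin at grasp ; tool at grasp
g0=np.array([.5715,-.0515,.1898]); Rg=R.from_rotvec([1.706,2.347,.848]); off=Rg.inv().apply(b0-g0); rb=Rg.inv()*B
Rb=R.from_matrix(np.stack([tx,tl,[0,0,1]],1)); Rt=Rb*rb.inv()
for h in (.20,.004):
    o=np.array([.497,-.317,0])-.050*tx+np.array([0,0,h]); rel(o-Rt.apply(off),Rt); print("tcp",o-Rt.apply(off))
print(R0.inv().apply([0,0,1]),robot.observe()["qpos"])
E
```

```text
clock: 14.9
ee_pos: [0.5226, -0.0634, 0.2759]
orientation: [1.705, 2.347, 0.847]
ft_force: [0.1, -0.1, -4.1]
width: 0.0078
grip_force: 50.0
bracket rot in tool [119.094 119.382  15.739]
offset [-0.225 -0.072 -0.166] turn [25.825 -3.044 18.901]
tcp [ 0.475 -0.343  0.328]
offset [-0.268 -0.17  -0.002] turn [25.825 -3.044 18.901]
tcp [ 0.475 -0.343  0.132]
[ 0.224  0.5   -0.837] [ 0.545  0.206 -0.305  2.089 -0.729  0.65   1.116]
```

View pics/s5.png

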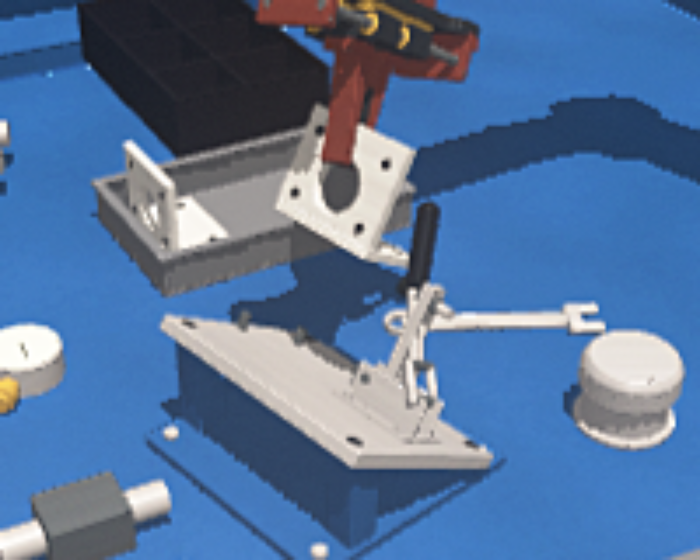

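The crop shows the bracket in the fingers (190,340), clear of the plate, with the clamp still open. Now to hover over the near half of the tray.

```bash
python3 -m handwheel '[{"turn":[0,0,0],"offset":[-0.02,-0.006,-0.015],"claw":0},{"turn":[3,0,2],"offset":[-0.045,-0.014,-0.033],"claw":0},{"turn":[7,-1,5],"offset":[-0.075,-0.024,-0.055],"claw":0},{"turn":[12,-1.4,9],"offset":[-0.11,-0.035,-0.081],"claw":0},{"turn":[16,-2,12],"offset":[-0.145,-0.046,-0.107],"claw":0},{"turn":[20,-2.4,15],"offset":[-0.18,-0.058,-0.133],"claw":0},{"turn":[23,-2.7,17],"offset":[-0.205,-0.066,-0.151],"claw":0},{"turn":[25.8,-3,18.9],"offset":[-0.225,-0.072,-0.166],"claw":0},{"turn":[25.8,-3,18.9],"offset":[-0.225,-0.072,-0.166],"claw":0},{"turn":[25.8,-3,18.9],"offset":[-0.225,-0.072,-0.166],"claw":0},{"turn":[25.8,-3,18.9],"offset":[-0.225,-0.072,-0.166],"claw":0}]' 50
python3 - <<'E'
from h import *
s=robot.observe(); print(s["qpos"]); R0=pose()[1]; print("down:",R0.inv().apply([0,0,-1])); 
Q=None
p,d=robot.snapshot("scene"); P=cloud("scene",d); save("s6",cv2.resize(p[60:220,190:390],None,fx=3.5,fy=3.5))
Q=P.reshape(-1,3); m=(abs(Q[:,0]-.46)<.07)&(abs(Q[:,1]+.317)<.07)&(Q[:,2]>.12)&(Q[:,2]<.275); k=Q[m]
print(len(k),k[:,2].min(),np.percentile(k[:,0],[1,50,99]),np.percentile(k[:,1],[1,99]))
f=k[(k[:,2]>.22)&(k[:,2]<.26)]; n=np.linalg.svd(f-f.mean(0),full_matrices=False)[2][2]; print("flange normal",n)
ty=np.radians(2.0); tx=np.array([np.cos(ty),np.sin(ty),0]); tl=np.array([-np.sin(ty),np.cos(ty),0])
B=R.from_matrix(np.stack([U,L,N],1)); Rg=R.from_rotvec([1.706,2.347,.848]); g0=np.array([.5715,-.0515,.1898])
print("bracket now rpy", (R0*Rg.inv()*B).as_euler('xyz',degrees=True), pose()[0]+(R0*Rg.inv()).apply(O-.05*L-g0))
E
```

```text
clock: 16.05
ee_pos: [0.4761, -0.3418, 0.327]
orientation: [-2.038, -2.118, -0.274]
ft_force: [0.0, 0.2, -3.6]
width: 0.0074
grip_force: 50.0
[ 0.63   0.414  0.012  1.557 -0.217  1.344  0.747]
down: [-0.262 -0.002  0.965]
528 0.19627869289715544 [0.417 0.479 0.49 ] [-0.361 -0.264]
flange normal [-0.99  -0.074  0.117]
bracket now rpy [ 0.174 -0.034  2.091] [ 0.448 -0.317  0.199]
```

View pics/s6.png

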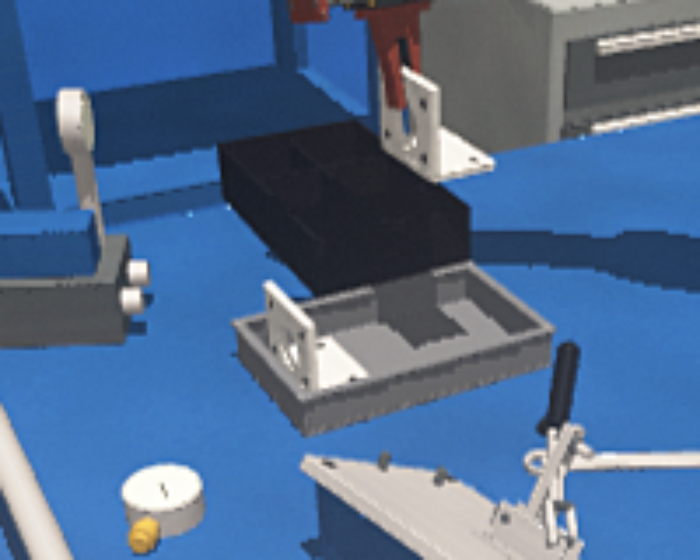

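The bracket hangs upright over the near half of the tray, at (130,430) in the crop and parallel to the done one. I'll lower it and creep the last part.

```bash
python3 -m handwheel '[{"turn":[0,0,0],"offset":[-0.008,0,0.029],"claw":0},{"turn":[0,0,0],"offset":[-0.018,0,0.068],"claw":0},{"turn":[0,0,0],"offset":[-0.029,0,0.106],"claw":0},{"turn":[0,0,0],"offset":[-0.039,0,0.145],"claw":0},{"turn":[0,0,0],"offset":[-0.045,0,0.164],"claw":0},{"turn":[0,0,0],"offset":[-0.048,0,0.177],"claw":0},{"turn":[0,0,0],"offset":[-0.048,0,0.177],"claw":0},{"turn":[0,0,0],"offset":[-0.048,0,0.177],"claw":0}]' 50
python3 -m handwheel '[{"turn":[0,0,0],"offset":[-0.0008,0,0.003],"claw":0},{"turn":[0,0,0],"offset":[-0.0016,0,0.006],"claw":0},{"turn":[0,0,0],"offset":[-0.0021,0,0.008],"claw":0},{"turn":[0,0,0],"offset":[-0.0021,0,0.008],"claw":0}]' 50
```

```text
clock: 16.9
ee_pos: [0.4766, -0.3434, 0.1457]
orientation: [-2.041, -2.119, -0.273]
ft_force: [0.2, 0.0, -3.3]
width: 0.0075
grip_force: 50.0
clock: 17.3
ee_pos: [0.476, -0.3433, 0.1364]
orientation: [-2.041, -2.118, -0.272]
ft_force: [-0.1, -0.5, -3.4]
width: 0.0077
grip_force: 50.0
```

```bash
python3 -m handwheel '[{"turn":[0,0,0],"offset":[-0.0005,0,0.002],"claw":0},{"turn":[0,0,0],"offset":[-0.0008,0,0.003],"claw":0},{"turn":[0,0,0],"offset":[-0.0008,0,0.003],"claw":0}]' 50
python3 -m handwheel '[{"turn":[0,0,0],"offset":[-0.0003,0,0.001],"claw":0},{"turn":[0,0,0],"offset":[-0.0005,0,0.002],"claw":0},{"turn":[0,0,0],"offset":[-0.0005,0,0.002],"claw":0}]' 50
```

```text
clock: 17.6
ee_pos: [0.476, -0.3433, 0.1331]
orientation: [-2.04, -2.117, -0.272]
ft_force: [-0.1, -0.7, -5.0]
width: 0.0078
grip_force: 50.0
clock: 17.9
ee_pos: [0.4763, -0.3434, 0.1322]
orientation: [-2.041, -2.118, -0.273]
ft_force: [-0.9, 0.3, 5.1]
width: 0.008
grip_force: 50.0
```

The floor is felt: force went from -3.5 to +5 N at the predicted height. Ease the grip, open and retreat along the fingers.

```bash
python3 -m handwheel '[{"turn":[0,0,0],"offset":[0,0,0],"claw":0},{"turn":[0,0,0],"offset":[0,0,0],"claw":0},{"turn":[0,0,0],"offset":[0,0,0],"claw":0}]' 6
python3 -m handwheel '[{"turn":[0,0,0],"offset":[0,0,0],"claw":0.15},{"turn":[0,0,0],"offset":[0,0,0],"claw":0.25},{"turn":[0,0,0],"offset":[0,0,0],"claw":0.3},{"turn":[0,0,0],"offset":[0,0,0],"claw":0.35},{"turn":[0,0,0],"offset":[0,0,0],"claw":0.35},{"turn":[0,0,0],"offset":[0,0,-0.02],"claw":0.35},{"turn":[0,0,0],"offset":[0,0,-0.05],"claw":0.35},{"turn":[0,0,0],"offset":[0,0,-0.1],"claw":0.35},{"turn":[0,0,0],"offset":[0,0,-0.15],"claw":0.35},{"turn":[0,0,0],"offset":[0,0,-0.15],"claw":0.35},{"turn":[0,0,0],"offset":[0,0,-0.15],"claw":0.35}]'
python3 - <<'E'
from h import *
p,d=robot.snapshot("scene"); P=cloud("scene",d); save("s7",cv2.resize(p[100:260,210:410],None,fx=3.5,fy=3.5))
Q=P.reshape(-1,3)
for a,b in((.43,.50),(.55,.63)):
    k=Q[(Q[:,0]>a)&(Q[:,0]<b)&(abs(Q[:,1]+.317)<.07)&(Q[:,2]>.05)&(Q[:,2]<.1)]; print(len(k),k.min(0),k.max(0))
E
```

```text
clock: 18.2
ee_pos: [0.4762, -0.3435, 0.1321]
orientation: [-2.041, -2.118, -0.273]
ft_force: [-2.0, 0.7, 5.5]
width: 0.0077
grip_force: 6.0
clock: 19.3
ee_pos: [0.4774, -0.3829, 0.2772]
orientation: [-2.043, -2.119, -0.273]
ft_force: [-1.0, -0.8, -1.0]
width: 0.0303
grip_force: 0.0
169 [ 0.47  -0.364  0.05 ] [ 0.484 -0.266  0.087]
158 [ 0.591 -0.371  0.051] [ 0.605 -0.271  0.086]
```

View pics/s7.png

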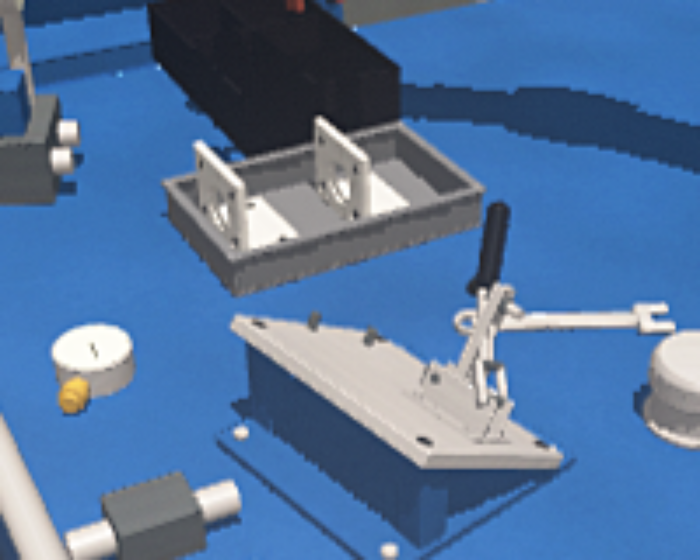

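Both brackets stand flat on their feet in the tray: the new one at (170,345), the done one at (200,220). The clamp stands open and the gripper is clear.

```bash
python3 -c "from bench import robot; print(robot.job_done())"
```

```text
the job is handed in; nothing more can be done
None
```

The job is handed in at about 19 s: the clamp was pushed to its open stop and still stood open in the last picture, and the bracket was lowered until it touched the floor of the right-hand tray and stands there on its foot beside the done one. The handle slipped from the grip halfway through opening, so I finished it by pushing with closed fingers.

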